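# Fit the ratchet cog on the clacker and hold it down

## Robot

A 7-joint arm with a two-finger parallel gripper is mounted at the origin on the work surface. World frame = base frame: x ahead of the robot, y to its left, z up, the work surface at z = 0. Lengths are in m, angles in degrees, forces in N, time in s.
With the tool pointing down it reaches from about 0.425 to 0.875 m from the base axis. Payload 4.7 kg.
Tool frame: the origin (TCP) lies at the very end of the fingers, on their centre line; the grasp point (between the pads) lies 19 mm behind it; z points along the fingers, y is the direction in which the jaws open and shut (so a half turn about z gives the same grasp; the last joint's range is limited). The gripper opens to 87 mm and grips with 3 to 60 N. Pads are 19 mm wide; open, the fingers measure 117 mm over their backs; the gripper's body (75 mm by 190 mm) begins 51 mm behind the grasp point.
Start: joints at [67.042, 18.392, -4.016, 83.108, 1.295, 78.541, -3.26], TCP at [0.262, -0.595, 0.223] pointing down, gripper open.
Joint ranges: [-163.93, 163.93], [-17.29, 119.83], [-79.2, 71.16], [3.27, 140.29], [-89.18, 269.18], [5.43, 117.66], [-154.24, 154.24]. Speed limits (degrees/s): [147.25, 147.25, 180, 180, 180, 180, 180].

## Interface

Orientations are given as [roll, pitch, yaw] about the fixed x, y, z axes, in that order (R = Rz(yaw) Ry(pitch) Rx(roll)).
In Python, from cell import sensors, imaging, ticket gives the robot as it stands.
- The arm moves only by the tool carry_out, never from a script. Its argument "plan" is a list of rows, each an object of numbers: "fingers": the closure, from -1 (fully open) to 1 (shut); "dx", "dy", "dz": the shift along the tool's x, y, z normalised to -1 to 1, where 1 is 0.03 m; "rx", "ry", "rz": the turn, a rotation vector about the tool's x, y, z normalised to -1 to 1, where 1 is 10 degrees. A call has 1 to 12 rows; each row shifts and turns the commanded pose from where the row before left it, along the tool's axes as they then stand; what a row does not reach is not made up. A row lasts 1/8 s, in which the tool goes at most 62.5 mm and 10.7 degrees, less where a joint would pass 70% of its speed; a pose out of reach is approached as far as the arm can. A call with a number of a shift or a turn outside -1 to 1 is refused whole. A call with a gripper value outside its range is refused whole. The fingers move at their own pace and stop on an object; "force" is the grip in N (left out, the last holds). Time passes only in rows, so rows that do not move let the fingers close. It gives the time, the measured TCP pose, the force and the opening at its end, in the units of the state.
- sensors.get_obs(): the state, without advancing time (a new reading comes with each control period).
- imaging.read_camera(name): name is "scene" or "side" or "wrist"; returns a dict with "color" (420x560x3 uint8, red, green, blue), "mtx" (3x3 intrinsics, pixels), "dist_coeffs" ([k1, k2, p1, p2, k3] as OpenCV has them; the pictures are not rectified), "extrinsics" (4x4, takes a point from world to camera coordinates); the wrist camera has in their place "tool_from_camera" (4x4, takes a point from camera to tool coordinates, whose origin is the TCP and whose axes are the flange's). Camera axes: x right, y down, z forward; pixel columns grow to the right and rows downward; lengths in m; the calibration is good to about 2 mm. A picture is of the moment at which its call begins: read the wrist's pose just before it. There is no depth.
- ticket.sign_off(): hands the job in, once; it reports no verdict.
The state is a dict: "time_s": time; "qpos": joint angles; "joint_velocities": joint speeds; "effort": joint torques, N m; "tool_pos": TCP position; "tool_rot": TCP orientation; "force": force on the tool from outside, world axes, zero at the start; "wrist_torque": the same for the moment, N m; "grip_width": finger opening in m.
Only numpy, scipy, OpenCV 4.12 (cv2) and the standard library are available. Lean on these libraries where they do the work, as an engineer would, in place of code of your own. Each camera call takes 0.05 s, during which the arm holds its last target.

## Task

Of the three look-alike cogs on the bench, pick the one whose cross-shaped hole fits the splined shaft on top of the wooden clacker box, turn it until the splines mesh, and slide it down the shaft, pushing the spring collar under it fully home. Finish with the cog still gripped and held pressed down there (the spring would push it up again, and a colleague is about to put in the retaining pin). Leave the other two cogs, the cup, the spool and the pot where they are.

Things in the scene. Friction and masses are not known exactly. Their poses are not given: they have to be found in the camera images.
- cog_narrow: Aluminium cog flat on the bench, about 0.2 kg: toothed wheel 78 mm across, 12 mm thick; on it a square hub 46 x 46 mm, its top 34 mm above the underside. A plus-shaped hole goes right through: two crossing slots 21 x 8 mm. Too small for the shaft. All three cogs are alike outside. Origin: on the axis, centre of the underside; z up; x, y square to the hub flats and along the slots.
- cog_middle: Aluminium cog flat on the bench, about 0.2 kg: toothed wheel 78 mm across, 12 mm thick; on it a square hub 46 x 46 mm, its top 34 mm above the underside. A plus-shaped hole goes right through: two crossing slots 31 x 13 mm. Fits the shaft, 1.5 mm spare a side. All three cogs are alike outside. Origin: on the axis, centre of the underside; z up; x, y square to the hub flats and along the slots.
- cog_wide: Aluminium cog flat on the bench, about 0.2 kg: toothed wheel 78 mm across, 12 mm thick; on it a square hub 46 x 46 mm, its top 34 mm above the underside. A plus-shaped hole goes right through: two crossing slots 40 x 17 mm. Too large: it would go on but sit loose. All three cogs are alike outside. Origin: on the axis, centre of the underside; z up; x, y square to the hub flats and along the slots.
- shaft_top (a point): Centre of the top of the upright steel shaft on the clacker box, 100 mm above the bench; z up. Plus-shaped section: two crossing bars 28 x 10 mm along x and y; top 4 mm slimmer by 1.5 mm a side. Its angle is not that of the box; stiff to turn (0.4 N m). The cog meshes at any quarter turn; home, its underside is 39 mm below this point and the shaft stands 5 mm out of the hub.
- collar (a joint): Push-down in m of the steel spring collar round the shaft (54 mm outside): 0 = up, 0.010 = fully down on its stop. Up, its top is 71 mm above the bench (a cog resting on it has its underside 29 mm below the shaft top); fully down, 61 mm. 4 N starts it, 9 N holds it fully down.
- clacker: Wooden box 186 x 156 mm, fixed to the bench, top 55 mm above it; origin: centre of its underside, straight below the shaft; x along the long side. On top at +x, a block (55 to 85 mm from the axis along x) and a thin reed along y (60 mm from it), up to 69 mm above the bench; on the +y side a crank, out to 161 mm from the axis, at x = 30 mm, up to 76 mm above the bench.
- mug: White ceramic cup, 76 mm across, 85 mm high, to be left alone; origin at the centre of its underside.
- spool: Wooden spool, 48 mm across, 50 mm high, to be left alone; origin at the centre of its underside.
- pot: Terracotta bowl, 90 mm across, 70 mm high, to be left alone; origin at the centre of its underside.
Things that resemble listed ones, but are neither listed nor needed, are in the scene too. Leave any yellow look-alike of the cog_middle alone.

How it is judged:
By the outcome, as a careful person would: the job done as asked, in the order asked, and still so for the second after the job is handed in, while the arm keeps its last pose, push and grip.
It also fails if it takes over 48 s, if anything falls off the work surface, if the arm or the gripper's body presses on something with over 40 N, if the wrist force passes 120 N, or if a joint passes its speed limit or range.

## Working session

There is one attempt and no reset: what is moved stays moved. The work goes in short steps, Python scripts to look and compute and a tool call to move; the robot and the scene stay as the last step left them, time stands still between calls to the robot, and variables do not carry over. Pictures are saved under pics/ and viewed, and the job is handed in when it is done.

Besides the shell and the picture viewer there is one more tool, called as name(argument=value, ...), one argument or row to a line, values as JSON. carry_out: Moves the arm, as the interface text tells. Scaled input: -1 to 1 covers 0.03 m each way for a shift and 10 degrees each way for a turn. Its arguments: {"type":"object","properties":{"plan":{"type":"array"},"force":{"type":"number"}},"required":["plan"]}

```bash
ls; mkdir -p pics
python3 - <<'E'
from cell import sensors, imaging
import cv2,pickle
print(sensors.get_obs())
d={}
for n in ["scene","side","wrist"]:
    r=imaging.read_camera(n); d[n]=r
    cv2.imwrite(f"pics/{n}0.png",r["color"][:,:,::-1]); 
    print(n,{k:v for k,v in r.items() if k!="color"})
pickle.dump(d,open("d0.pkl","wb"))
E
```

```text
pics
{'time_s': 0.0, 'qpos': array([67.04215267, 18.44057974, -4.01512431, 83.1755968 ,  1.2955593 ,
       78.5391812 , -3.2591691 ]), 'joint_velocities': array([-0.06257122, -0.00787185,  0.04264528, -0.0317298 ,  0.06020853,
        0.03857593,  0.07494478]), 'effort': array([-5.03824904e-04, -4.91292679e+01, -4.04128404e-01, -3.12524593e+01,
       -6.39816304e-02,  4.37782297e-02,  1.80176758e-04]), 'tool_pos': array([ 0.26167301, -0.59440051,  0.22143813]), 'tool_rot': array([-1.79889914e+02,  6.36107837e-03,  2.37681747e+01]), 'force': array([-0.2499486 ,  0.47804593,  0.27070788]), 'wrist_torque': array([-0.01802105,  0.00516116,  0.03117279]), 'grip_width': 0.0871770273855418}
scene {'mtx': array([[383.94252051,   0.        , 279.00482947],
       [  0.        , 383.94252051, 203.27199876],
       [  0.        ,   0.        ,   1.        ]]), 'dist_coeffs': array([-0.01835731,  0.        ,  0.        ,  0.        ,  0.        ]), 'extrinsics': array([[ 0.13733975,  0.99034174, -0.01900104,  0.01762718],
       [ 0.50495724, -0.08650425, -0.8587987 , -0.19350618],
       [-0.
[... 549 characters left out ...]
46,  0.97372468],
       [ 0.        ,  0.        ,  0.        ,  1.        ]])}
wrist {'mtx': array([[303.27178697,   0.        , 277.64931697],
       [  0.        , 303.27178697, 211.95217961],
       [  0.        ,   0.        ,   1.        ]]), 'dist_coeffs': array([-0.05979329,  0.        ,  0.        ,  0.        ,  0.        ]), 'tool_from_camera': array([[ 5.19638198e-04, -9.60171605e-01, -2.79410485e-01,
         7.66446986e-02],
       [ 9.99999571e-01,  2.84578394e-04,  8.81834774e-04,
        -2.98567336e-05],
       [-7.67198523e-04, -2.79410823e-01,  9.60171341e-01,
        -1.61526916e-01],
       [ 0.00000000e+00,  0.00000000e+00,  0.00000000e+00,
         1.00000000e+00]])}
```

View pics/scene0.png

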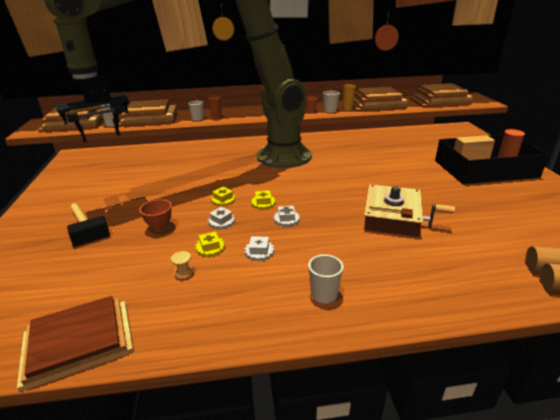

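View pics/side0.png

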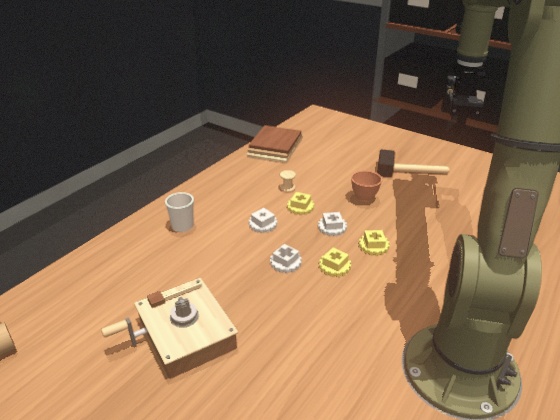

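View pics/wrist0.png

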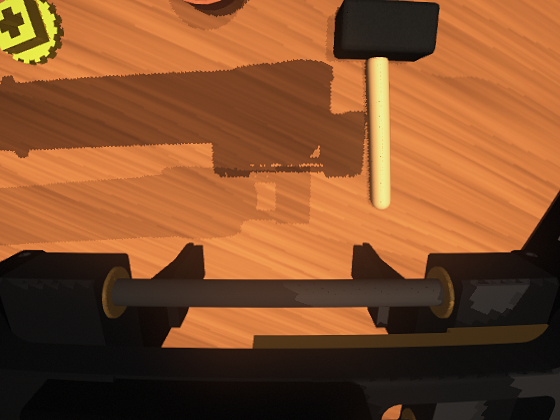

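The scene view shows white cogs near (221,217), (287,215) and (259,248), three yellow look-alikes, and the box with its shaft near (395,195). The side view shows the same cogs near (333,223), (286,258) and (263,220), with the shaft at (183,308). Next I'll zoom in and measure.

```bash
cat > h.py <<'E'
import numpy as np,cv2
from scipy.spatial.transform import Rotation as R
def T_tool(o):
    T=np.eye(4);T[:3,:3]=R.from_euler('xyz',o['tool_rot'],degrees=True).as_matrix();T[:3,3]=o['tool_pos'];return T
def ext(r,o=None):
    if 'extrinsics' in r: return r['extrinsics']
    return np.linalg.inv(T_tool(o)@r['tool_from_camera'])
def ray(r,px,z,o=None):
    px=np.atleast_2d(np.array(px,float)); u=cv2.undistortPoints(px[:,None],r['mtx'],r['dist_coeffs'])[:,0]
    C=np.linalg.inv(ext(r,o)); d=np.c_[u,np.ones(len(u))]@C[:3,:3].T; c=C[:3,3]
    return c+d*((z-c[2])/d[:,2])[:,None]
def proj(r,P,o=None):
    E=ext(r,o); return cv2.projectPoints(np.atleast_2d(np.array(P,float)),cv2.Rodrigues(E[:3,:3])[0],E[:3,3],r['mtx'],r['dist_coeffs'])[0][:,0]
def grab(name):
    from cell import sensors,imaging
    o=sensors.get_obs(); r=imaging.read_camera(name); return o,r
def crop(img,x0,y0,w,h,s,fn):
    cv2.imwrite(fn,cv2.resize(img[y0:y0+h,x0:x0+w,::-1],None,fx=s,fy=s,interpolation=cv2.INTER_CUBIC))
E
python3 - <<'E'
from h import *; import pickle
d=pickle.load(open('d0.pkl','rb'))
crop(d['scene']['color'],195,180,130,90,6,'pics/sc1.png')
crop(d['side']['color'],235,180,160,110,5,'pics/si1.png')
crop(d['side']['color'],90,260,160,110,5,'pics/si2.png')
for n,p in [('scene',[(221,216),(287,213),(259,246),(395,189)]),('side',[(333,220),(286,255),(263,218),(183,300)])]:
    for q in p: print(n,q,ray(d[n],q,.034 if q not in[(395,189),(183,300)] else .1).round(3))
E
```

```text
scene (221, 216) [[ 0.471 -0.252  0.034]]
scene (287, 213) [[ 0.487 -0.061  0.034]]
scene (259, 246) [[ 0.631 -0.157  0.034]]
scene (395, 189) [[0.515 0.247 0.1  ]]
side (333, 220) [[ 0.438 -0.247  0.034]]
side (286, 255) [[ 0.458 -0.055  0.034]]
side (263, 218) [[ 0.596 -0.145  0.034]]
side (183, 300) [[0.501 0.247 0.1  ]]
```

View pics/sc1.png

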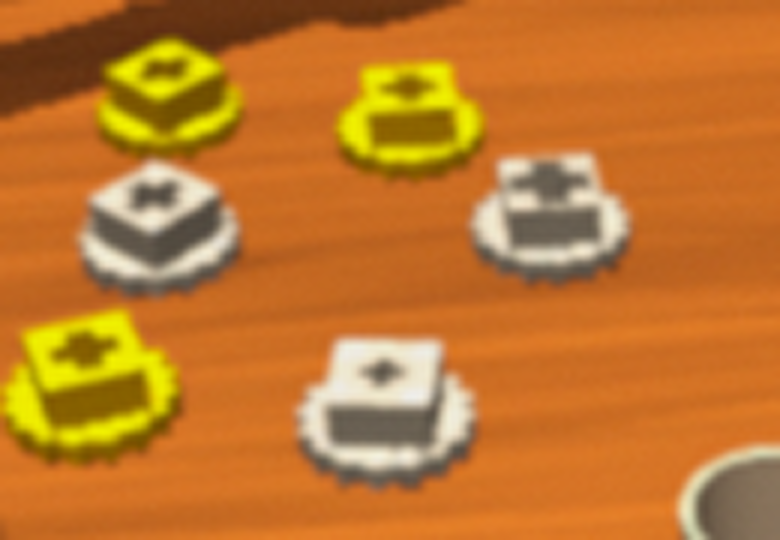

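View pics/si1.png

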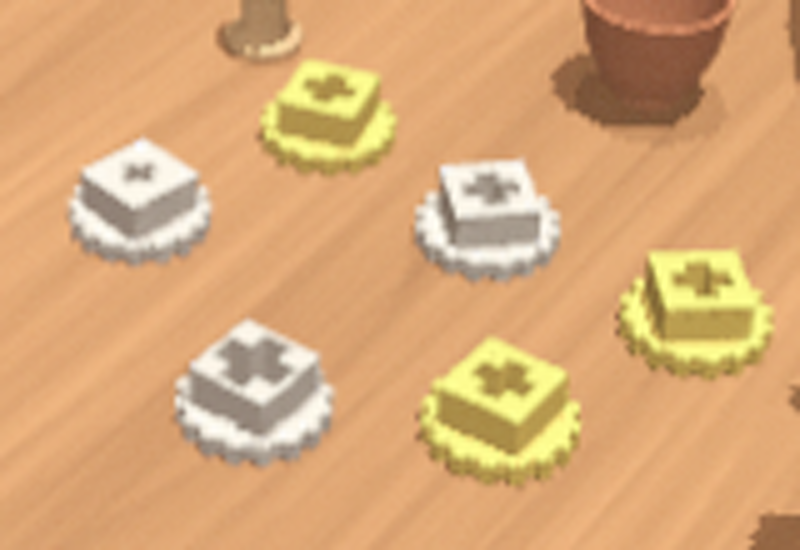

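View pics/si2.png

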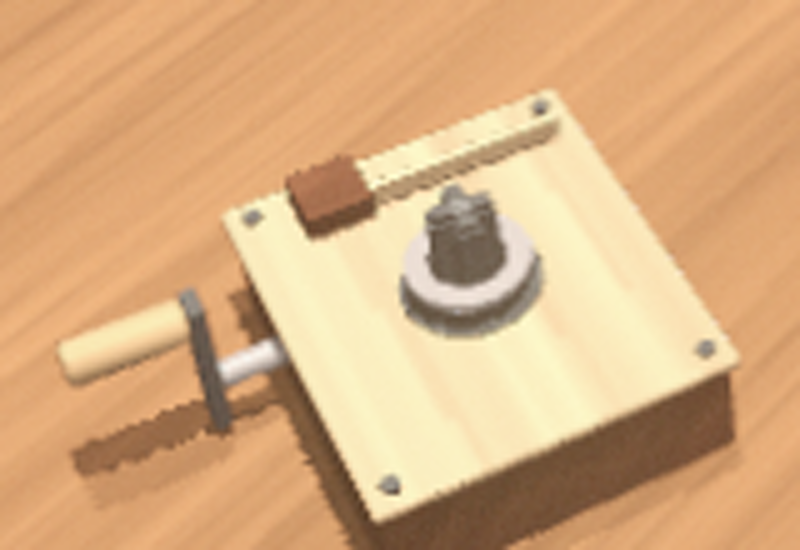

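Scene zoom: the white cog at zoomed (153,195), about pixel (220.5,212.5), has the middle-sized plus. The cog at (287,210) has the wide hole and the one at (259,242) the narrow hole. The side view agrees: the middle cog is at about (333,217). I'll fit its pose and the rough positions of its neighbours.

Run:
```python
from h import *; import pickle
d=pickle.load(open('d0.pkl','rb'))
S=lambda p:np.array(p)/6+[195,180]; D=lambda p:np.array(p)/5+[235,180]
a=ray(d['scene'],S([(155,160),(222,193),(157,232),(90,200),(153,195)]),.034)
b=ray(d['side'],D([(438,165),(522,160),(542,210),(455,220),(490,187)]),.034)
for q in (a,b):
    print(q[:,:2].round(4).tolist(),'mean',q[:4].mean(0).round(4))
    print('edges',[(round(np.hypot(*(e:=q[(i+1)%4]-q[i])[:2]),4),round(np.degrees(np.arctan2(e[1],e[0]))%90,1)) for i in range(4)])
for n,f,ps in (('scene',S,dict(y1=(168,70),y2=(410,87),y3=(85,350),wide=(548,180),nar=(383,370))),('side',D,dict(y1=(705,278),y2=(503,380),y3=(328,87),wide=(253,360),nar=(140,172)))):
    for k,p in ps.items(): print(n,k,ray(d[n],f([p]),.034)[0].round(3))
o={'side':lambda p:np.array(p)/5+[90,260]}
print('shaft',ray(d['side'],o['side']([(462,200)]),.1).round(4))
print('collar',ray(d['side'],o['side']([(470,262)]),.071).round(4))
print('box corners',ray(d['side'],o['side']([(225,215),(550,90),(738,360),(377,522)]),.055).round(4))
```

```text
[[0.4181, -0.2522], [0.4552, -0.2199], [0.4853, -0.2518], [0.4508, -0.2841], [0.4514, -0.2534]] mean [ 0.4523 -0.252   0.034 ]
edges [(np.float64(0.0492), np.float64(41.1)), (np.float64(0.0439), np.float64(43.3)), (np.float64(0.0472), np.float64(43.1)), (np.float64(0.0457), np.float64(45.8))]
[[0.4776, -0.2582], [0.4427, -0.2889], [0.411, -0.2548], [0.444, -0.2202], [0.4441, -0.2568]] mean [ 0.4438 -0.2555  0.034 ]
edges [(np.float64(0.0465), np.float64(41.3)), (np.float64(0.0466), np.float64(42.9)), (np.float64(0.0478), np.float64(46.2)), (np.float64(0.0507), np.float64(41.5))]
scene y1 [ 0.325 -0.245  0.034]
scene y2 [ 0.366 -0.118  0.034]
scene y3 [ 0.577 -0.284  0.034]
scene wide [ 0.47  -0.06   0.034]
scene nar [ 0.613 -0.155  0.034]
side y1 [ 0.314 -0.252  0.034]
side y2 [ 0.357 -0.122  0.034]
side y3 [ 0.569 -0.288  0.034]
side wide [ 0.465 -0.063  0.034]
side nar [ 0.606 -0.159  0.034]
shaft [[0.5023 0.2473 0.1   ]]
collar [[0.4978 0.2519 0.071 ]]
box corners [[0.614  0.2845 0.055 ]
 [0.5547 0.1446 0.055 ]
 [0.386  0.2172 0.055 ]
 [0.4451 0.3585 0.055 ]]
```

The middle cog is at about (0.448,-0.254) with its hub at about 43°. All neighbours are at least 125 mm away. I'll move to look at it from above with the wrist camera.

carry_out(
  plan=[
    {"rz": -0.96,"dz": 0.5,"fingers": -1},
    {"rz": -0.96,"dz": 0.5},
    {"dx": 1,"dy": -0.37,"dz": 0.2},
    {"dx": 1,"dy": -0.37,"dz": 0.2},
    {"dx": 1,"dy": -0.37,"dz": 0.2},
    {"dx": 1,"dy": -0.37,"dz": 0.2},
    {"dx": 1,"dy": -0.37,"dz": 0.2},
    {"dx": 1,"dy": -0.37,"dz": 0.2},
    {"dx": 1,"dy": -0.37},
    {"dx": 1,"dy": -0.37},
    {"dx": 1,"dy": -0.37},
    {"dx": 1,"dy": -0.37},
  ],
)

```text
validation failed for argument at $.pl...
```

carry_out(
  plan=[
    {"dx": 1,"dy": -0.37},
    {},
    {},
  ],
)

```text
validation failed for argument at $.pl...
```

Run:
```python
from h import *; import pickle
o,r=grab('wrist'); print(o['time_s'],o['tool_pos'],o['tool_rot'],o['qpos'],o['force'])
pickle.dump((o,r),open('w1.pkl','wb'))
cv2.imwrite('pics/w1.png',r['color'][:,:,::-1])
print(proj(r,[[.448,-.254,.034]],o))
```

```text
0.15 [ 0.26175059 -0.59450929  0.22171995] [-1.79917503e+02  4.15062329e-03  2.37687375e+01] [67.04244298 18.42800674 -4.01701032 83.15972516  1.29453015 78.53996234
 -3.25954507] [ 0.79699192 -0.27721342 -0.09489978]
[[ 47.05258861 -99.79030355]]
```

View pics/w1.png

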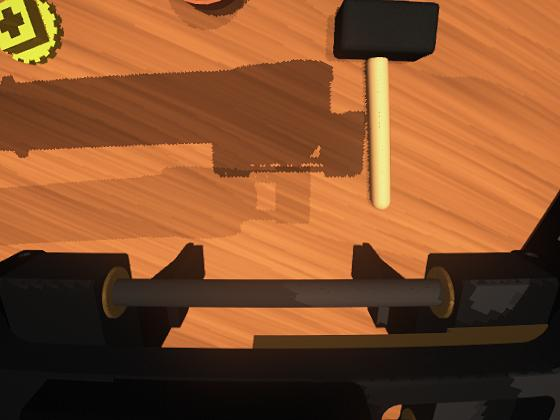

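Both calls were refused, so each row probably needs every key.

carry_out(
  plan=[
    {"fingers": -1,"dx": 0,"dy": 0,"dz": 0.5,"rx": 0,"ry": 0,"rz": -0.96},
    {"fingers": -1,"dx": 0,"dy": 0,"dz": 0.5,"rx": 0,"ry": 0,"rz": -0.96},
    {"fingers": -1,"dx": 1,"dy": -0.37,"dz": 0.2,"rx": 0,"ry": 0,"rz": 0},
    {"fingers": -1,"dx": 1,"dy": -0.37,"dz": 0.2,"rx": 0,"ry": 0,"rz": 0},
    {"fingers": -1,"dx": 1,"dy": -0.37,"dz": 0.2,"rx": 0,"ry": 0,"rz": 0},
    {"fingers": -1,"dx": 1,"dy": -0.37,"dz": 0.2,"rx": 0,"ry": 0,"rz": 0},
    {"fingers": -1,"dx": 1,"dy": -0.37,"dz": 0.2,"rx": 0,"ry": 0,"rz": 0},
    {"fingers": -1,"dx": 1,"dy": -0.37,"dz": 0.2,"rx": 0,"ry": 0,"rz": 0},
    {"fingers": -1,"dx": 1,"dy": -0.37,"dz": 0,"rx": 0,"ry": 0,"rz": 0},
    {"fingers": -1,"dx": 1,"dy": -0.37,"dz": 0,"rx": 0,"ry": 0,"rz": 0},
    {"fingers": -1,"dx": 1,"dy": -0.37,"dz": 0,"rx": 0,"ry": 0,"rz": 0},
    {"fingers": -1,"dx": 1,"dy": -0.37,"dz": 0,"rx": 0,"ry": 0,"rz": 0},
  ],
)

```text
time_s: 1.7
tool_pos: [0.4061, -0.3082, 0.1565]
tool_rot: [180.0, 0.0, 43.0]
force: [0.3, -0.5, -0.1]
grip_width: 0.0869
```

carry_out(
  plan=[
    {"fingers": -1,"dx": 1,"dy": -0.37,"dz": 0,"rx": 0,"ry": 0,"rz": 0},
    {"fingers": -1,"dx": 0,"dy": 0,"dz": 0,"rx": 0,"ry": 0,"rz": 0},
  ],
)

```text
time_s: 1.95
tool_pos: [0.4216, -0.2779, 0.1566]
tool_rot: [-180.0, -0.0, 43.3]
force: [-0.8, -0.6, 0.5]
grip_width: 0.0869
```

Run:
```python
from h import *; import pickle
o,r=grab('wrist'); print(o['time_s'],o['tool_pos'],o['tool_rot'],o['qpos'],o['force'])
pickle.dump((o,r),open('w1.pkl','wb'))
cv2.imwrite('pics/w1.png',r['color'][:,:,::-1])
print(proj(r,[[.448,-.254,.034]],o))
```

```text
1.95 [ 0.42156189 -0.27789372  0.15663183] [-1.79993946e+02 -3.75671618e-02  4.32581940e+01] [ 49.96238296   4.2858464  -20.31253451 107.76907148   1.56036304
  68.21280638 -17.61891229] [-0.79870348 -0.55573848  0.53215674]
[[278.22376662 169.33354622]]
```

View pics/w1.png

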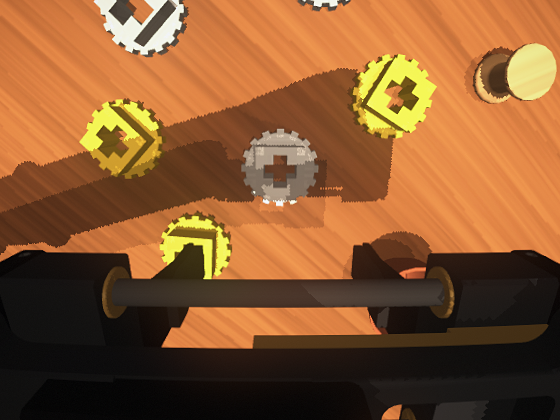

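Run:
```python
from h import *; import pickle
o,r=pickle.load(open('w1.pkl','rb'))
im=cv2.convertScaleAbs(r['color'],alpha=1.4)
crop(im,230,120,100,90,6,'pics/w1z.png')
```

```text
(no output)
```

View pics/w1z.png

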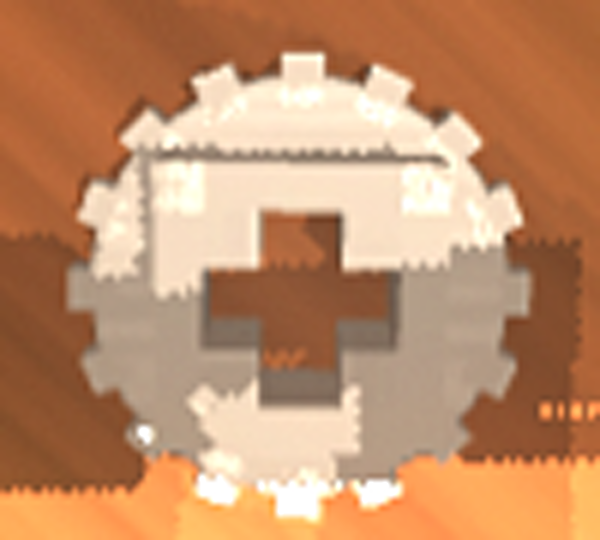

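The wrist zoom shows a plus hole centred at zoomed (301,308), about pixel (280,171). Its slot ratio is 82/197, or 0.42, which matches 31x13, and its edges line up with the image axes.

Run:
```python
from h import *; import pickle
o,r=pickle.load(open('w1.pkl','rb'))
Z=lambda p:(np.array(p,float)+.5)/6-.5+[230,120]
q=ray(r,Z([(301.5,308),(203,308),(400,308),(301,210),(301,405),(150,155),(440,157)]),.034,o)
print(q.round(4)); print(np.linalg.norm(q[1]-q[2]),np.linalg.norm(q[3]-q[4]))
for a,b in((1,2),(4,3),(5,6)):
  e=q[b]-q[a];print(np.degrees(np.arctan2(e[1],e[0]))%90)
print('tool offs',(np.linalg.inv(T_tool(o))@np.append(q[:3].mean(0),1)).round(4))
```

```text
[[ 0.448  -0.2561  0.034 ]
 [ 0.4374 -0.2449  0.034 ]
 [ 0.4585 -0.2674  0.034 ]
 [ 0.459  -0.2456  0.034 ]
 [ 0.4367 -0.2667  0.034 ]
 [ 0.4492 -0.223   0.034 ]
 [ 0.4794 -0.2556  0.034 ]]
0.030868262783560405 0.030682346044164057
43.29034740762703
43.392430401312424
42.90240727153217
tool offs [0.0341 0.0022 0.1227 1.    ]
```

Slot length measures 30.8 mm against the nominal 31, so it fits. I'll go down and grip.

carry_out(
  force=45,
  plan=[
    {"fingers": -1,"dx": 0.57,"dy": 0.036,"dz": 0.8,"rx": 0,"ry": 0,"rz": 0},
    {"fingers": -1,"dx": 0.57,"dy": 0.036,"dz": 0.9,"rx": 0,"ry": 0,"rz": 0},
    {"fingers": -1,"dx": 0,"dy": 0,"dz": 0.9,"rx": 0,"ry": 0,"rz": 0},
    {"fingers": -1,"dx": 0,"dy": 0,"dz": 0.8,"rx": 0,"ry": 0,"rz": 0},
    {"fingers": -1,"dx": 0,"dy": 0,"dz": 0.7,"rx": 0,"ry": 0,"rz": 0},
    {"fingers": -1,"dx": 0,"dy": 0,"dz": 0.4,"rx": 0,"ry": 0,"rz": 0},
    {"fingers": -1,"dx": 0,"dy": 0,"dz": 0.2,"rx": 0,"ry": 0,"rz": 0},
    {"fingers": -1,"dx": 0,"dy": 0,"dz": 0,"rx": 0,"ry": 0,"rz": 0},
  ],
)

```text
time_s: 3.0
tool_pos: [0.4467, -0.2593, 0.0156]
tool_rot: [180.0, 0.0, 42.9]
force: [0.0, -0.3, 0.3]
grip_width: 0.0868
```

Run:
```python
from h import *
for i in range(3):
    o,r=grab('wrist'); print(o['tool_pos'],o['tool_rot'])
cv2.imwrite('pics/w2.png',r['color'][:,:,::-1])
```

```text
[ 0.44666378 -0.2592694   0.01562446] [1.79992892e+02 7.54196990e-03 4.29451347e+01]
[ 0.44697872 -0.25932475  0.01601709] [ 1.79953518e+02 -2.68201107e-03  4.29508904e+01]
[ 0.447194   -0.259365    0.01624841] [ 1.79923419e+02 -9.95679727e-03  4.29567071e+01]
```

View pics/w2.png

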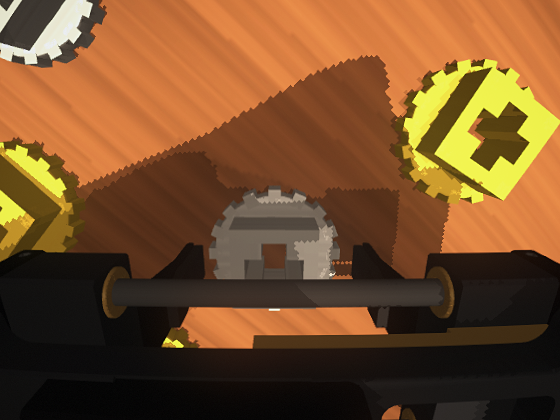

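carry_out(
  force=45,
  plan=[
    {"fingers": -1,"dx": 0.09,"dy": -0.04,"dz": 0.04,"rx": 0,"ry": 0,"rz": 0},
    {"fingers": 0,"dx": 0,"dy": 0,"dz": 0,"rx": 0,"ry": 0,"rz": 0},
    {"fingers": 1,"dx": 0,"dy": 0,"dz": 0,"rx": 0,"ry": 0,"rz": 0},
    {"fingers": 1,"dx": 0,"dy": 0,"dz": 0,"rx": 0,"ry": 0,"rz": 0},
    {"fingers": 1,"dx": 0,"dy": 0,"dz": 0,"rx": 0,"ry": 0,"rz": 0},
    {"fingers": 1,"dx": 0,"dy": 0,"dz": 0,"rx": 0,"ry": 0,"rz": 0},
  ],
)

```text
time_s: 3.9
tool_pos: [0.4478, -0.2562, 0.0143]
tool_rot: [-180.0, 0.0, 43.0]
force: [0.7, 0.3, -0.1]
grip_width: 0.0455
```

carry_out(
  plan=[
    {"fingers": 1,"dx": 0,"dy": 0,"dz": -0.3,"rx": 0,"ry": 0,"rz": 0},
    {"fingers": 1,"dx": 0,"dy": 0,"dz": -0.7,"rx": 0,"ry": 0,"rz": 0},
    {"fingers": 1,"dx": 0,"dy": 0,"dz": -0.9,"rx": 0,"ry": 0,"rz": -0.4},
    {"fingers": 1,"dx": 0,"dy": 0,"dz": -0.9,"rx": 0,"ry": 0,"rz": -0.8},
    {"fingers": 1,"dx": 0,"dy": 0,"dz": -0.9,"rx": 0,"ry": 0,"rz": -0.8},
    {"fingers": 1,"dx": 0,"dy": 0,"dz": -0.9,"rx": 0,"ry": 0,"rz": -0.9},
    {"fingers": 1,"dx": 0,"dy": 0,"dz": -0.6,"rx": 0,"ry": 0,"rz": -0.9},
    {"fingers": 1,"dx": 0,"dy": 0,"dz": 0,"rx": 0,"ry": 0,"rz": -0.9},
    {"fingers": 1,"dx": 0,"dy": 0,"dz": 0,"rx": 0,"ry": 0,"rz": 0},
  ],
)

```text
time_s: 5.03
tool_pos: [0.4477, -0.2561, 0.1707]
tool_rot: [180.0, 0.0, 89.9]
force: [-1.3, -0.6, -1.2]
grip_width: 0.0457
```

Run:
```python
from h import *
o,r=grab('wrist'); print(o['tool_pos'],o['tool_rot'],o['force'],o['qpos'])
cv2.imwrite('pics/w3.png',r['color'][:,:,::-1])
```

```text
[ 0.44771309 -0.25610784  0.17073257] [1.79994522e+02 1.89338703e-02 8.98738138e+01] [-1.2696026  -0.57244721 -1.18813539] [ 51.18281122   5.29867184 -25.58800374 105.23103791   2.44841088
  69.99113648  24.72638312]
```

View pics/w3.png

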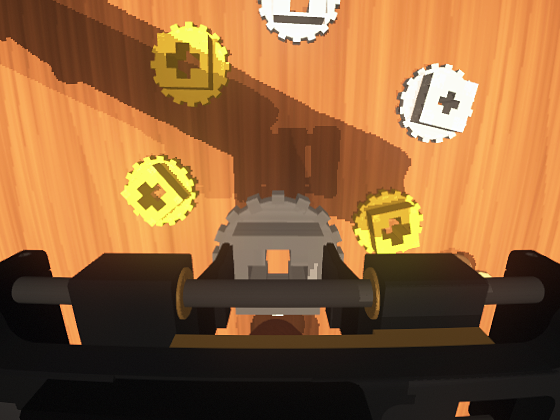

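The cog is held squarely: the wheel spans columns 213–343, its centre is near column 278, and the hole is at (278,262). Now I'll carry it to the shaft.

carry_out(
  plan=[
    {"fingers": 1,"dx": 0.5,"dy": 0.06,"dz": -0.1,"rx": 0,"ry": 0,"rz": 0},
    {"fingers": 1,"dx": 1,"dy": 0.13,"dz": 0,"rx": 0,"ry": 0,"rz": 0},
    {"fingers": 1,"dx": 1,"dy": 0.13,"dz": 0,"rx": 0,"ry": 0,"rz": 0},
    {"fingers": 1,"dx": 1,"dy": 0.13,"dz": 0,"rx": 0,"ry": 0,"rz": 0},
    {"fingers": 1,"dx": 1,"dy": 0.13,"dz": 0,"rx": 0,"ry": 0,"rz": 0},
    {"fingers": 1,"dx": 1,"dy": 0.13,"dz": 0,"rx": 0,"ry": 0,"rz": 0},
    {"fingers": 1,"dx": 1,"dy": 0.13,"dz": 0,"rx": 0,"ry": 0,"rz": 0},
    {"fingers": 1,"dx": 1,"dy": 0.13,"dz": 0,"rx": 0,"ry": 0,"rz": 0},
    {"fingers": 1,"dx": 1,"dy": 0.13,"dz": 0,"rx": 0,"ry": 0,"rz": 0},
    {"fingers": 1,"dx": 1,"dy": 0.13,"dz": 0,"rx": 0,"ry": 0,"rz": 0},
    {"fingers": 1,"dx": 1,"dy": 0.13,"dz": 0,"rx": 0,"ry": 0,"rz": 0},
    {"fingers": 1,"dx": 1,"dy": 0.13,"dz": 0,"rx": 0,"ry": 0,"rz": 0},
  ],
)

```text
time_s: 6.58
tool_pos: [0.4921, 0.0909, 0.1734]
tool_rot: [-180.0, 0.0, 89.9]
force: [0.7, -0.0, -1.8]
grip_width: 0.0453
```

carry_out(
  plan=[
    {"fingers": 1,"dx": 1,"dy": 0.13,"dz": 0,"rx": 0,"ry": 0,"rz": 0},
    {"fingers": 1,"dx": 1,"dy": 0.13,"dz": 0,"rx": 0,"ry": 0,"rz": 0},
    {"fingers": 1,"dx": 0.8,"dy": 0,"dz": 0,"rx": 0,"ry": 0,"rz": 0},
    {"fingers": 1,"dx": 0,"dy": 0,"dz": 0,"rx": 0,"ry": 0,"rz": 0},
    {"fingers": 1,"dx": 0,"dy": 0,"dz": 0,"rx": 0,"ry": 0,"rz": 0},
  ],
)

```text
time_s: 7.2
tool_pos: [0.5002, 0.1723, 0.1731]
tool_rot: [-180.0, 0.1, 89.9]
force: [-0.0, -0.9, -1.8]
grip_width: 0.0457
```

Run:
```python
from h import *; import pickle
o,r=grab('wrist'); print(o['tool_pos'],o['tool_rot'],o['force'],o['qpos'])
pickle.dump((o,r),open('w4.pkl','wb'))
cv2.imwrite('pics/w4.png',r['color'][:,:,::-1])
p=proj(r,[[.5,.25,.1]],o)[0];print(p)
p=p.astype(int); crop(cv2.convertScaleAbs(r['color'],alpha=1.3),max(p[0]-50,0),max(p[1]-45,0),100,90,6,'pics/w4z.png'); print(p-[50,45])
```

```text
[0.50019221 0.17232059 0.17314084] [-1.79969638e+02  5.99903082e-02  8.99346513e+01] [-0.00877218 -0.87425132 -1.80874296] [ 22.53652042   9.75624081 -48.37137366 102.68144651   7.74124094
  71.01793734 -28.0240329 ]
[277.25289843 122.42702439]
[227  77]
```

View pics/w4.png

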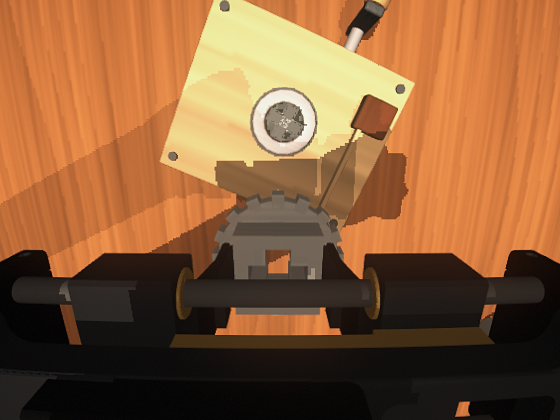

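View pics/w4z.png

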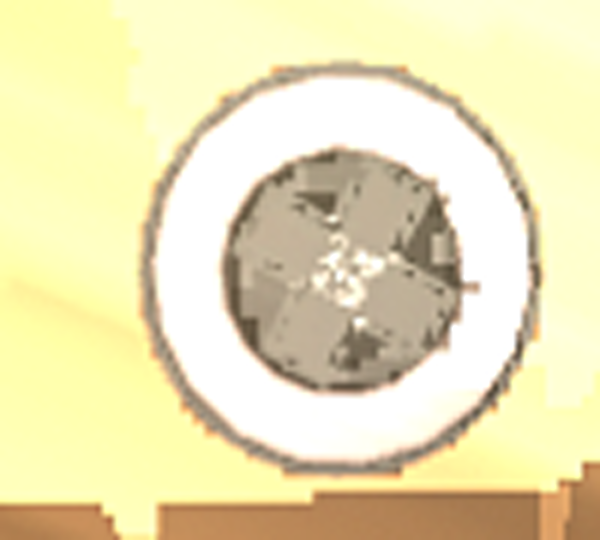

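The wrist view shows the shaft at about pixel (284,122), its plus turned roughly 25° in the image. I'll take a contrast zoom to get the angle.

Run:
```python
from h import *; import pickle
o,r=pickle.load(open('w4.pkl','rb'))
g=r['color'][97:147,257:312].astype(float).mean(2)
print(np.percentile(g,[5,20,40]))
g=np.clip((g-40)/(170-40),0,1)*255
cv2.imwrite('pics/w4y.png',cv2.resize(g.astype('uint8'),None,fx=12,fy=12,interpolation=cv2.INTER_CUBIC))
```

```text
[ 81.33333333 121.6        135.        ]
```

View pics/w4y.png

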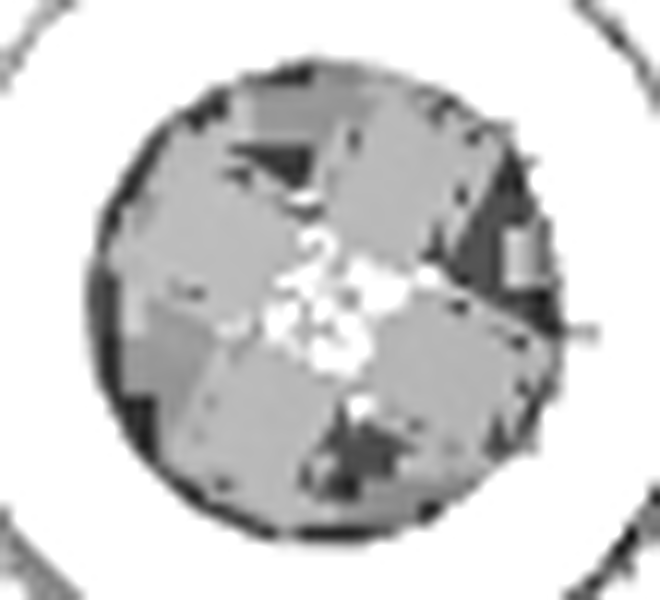

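```bash
cat >> h.py <<'E'
def topdown(r,o,c,z,half=.03,s=.0001):
    n=int(2*half/s); xs=c[0]-half+(np.arange(n)+.5)*s; ys=c[1]+half-(np.arange(n)+.5)*s
    X,Y=np.meshgrid(xs,ys); P=np.stack([X.ravel(),Y.ravel(),np.full(X.size,z)],1)
    p=proj(r,P,o).astype(np.float32).reshape(n,n,2)
    return cv2.remap(r['color'],p[...,0],p[...,1],cv2.INTER_CUBIC)
E
python3 - <<'E'
from h import *; import pickle
o,r=pickle.load(open('w4.pkl','rb'))
P=np.array([(308,195),(432,262),(360,405),(235,328)])
q=ray(r,(P+.5)/12-.5+[257,97],.098,o); print(q.round(4),q.mean(0).round(4))
for i in range(4):
  e=q[(i+1)%4]-q[i]; print(round(np.hypot(*e[:2]),4),np.degrees(np.arctan2(e[1],e[0]))%90)
# collar ring outer circle
c=np.array([345,268.])
ring=np.array([(148,270),(538,270),(345,65),(345,472),(205,125),(485,125),(205,415),(485,415)])
q=ray(r,(ring+.5)/6-.5+[227,77],.071,o); print(q[:,:2].round(4), q[:4].mean(0))
t=topdown(r,o,(.5,.245),.1)
cv2.imwrite('pics/td4.png',t[:,:,::-1])
E
```

```text
[[0.5037 0.257  0.098 ]
 [0.5115 0.253  0.098 ]
 [0.507  0.2442 0.098 ]
 [0.4991 0.249  0.098 ]] [0.5053 0.2508 0.098 ]
0.0087 62.585095994268684
0.0098 62.98515333879355
0.0092 59.11707051034875
0.0092 60.42381421220883
[[0.4782 0.2508]
 [0.5326 0.2508]
 [0.5055 0.2778]
 [0.5058 0.2228]
 [0.4864 0.2701]
 [0.5248 0.2701]
 [0.4858 0.2309]
 [0.5257 0.2309]] [0.50553535 0.2505829  0.071     ]
```

View pics/td4.png

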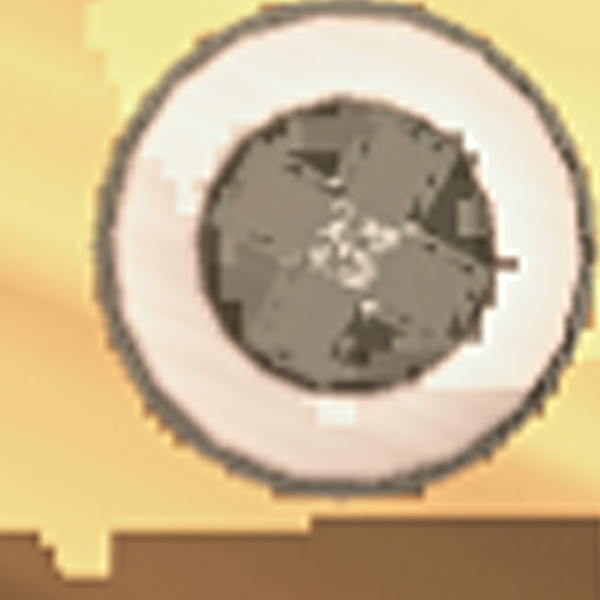

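Collar centre (0.5055,0.2507), 54.5 mm wide, and shaft centre (0.5053,0.2508) agree. The shaft angle is about 61° mod 90. Next I'll check how the cog sits in the hand.

Run:
```python
from h import *; import pickle
o,r=pickle.load(open('w4.pkl','rb'))
crop(cv2.convertScaleAbs(r['color'],alpha=1.8,beta=20),205,180,150,110,5,'pics/w4h.png')
I={'extrinsics':np.linalg.inv(r['tool_from_camera']),'mtx':r['mtx'],'dist_coeffs':r['dist_coeffs']}
zt=-.0197
for n,P in dict(hubedge=[.023,0,zt],hubL=[.023,-.023,zt],hubR=[.023,.023,zt],slot=[.0155,0,zt],slotL=[.0155,-.0065,zt],slotR=[.0155,.0065,zt],armL=[.0065,-.0155,zt],armR=[.0065,.0155,zt],wheeledge=[.039,0,.0023]).items():
    p=proj(I,P)[0]; print(n,p.round(1),((p-[205,180]+.5)*5-.5).round())
```

```text
hubedge [277.5 235.6] [364. 280.]
hubL [231.4 235.5] [134. 280.]
hubR [323.6 235.6] [595. 280.]
slot [277.5 249.5] [364. 349.]
slotL [264.6 249.5] [300. 349.]
slotR [290.3 249.5] [429. 349.]
armL [247.4 265.6] [214. 430.]
armR [307.6 265.6] [515. 430.]
wheeledge [277.5 194.4] [365.  74.]
```

View pics/w4h.png

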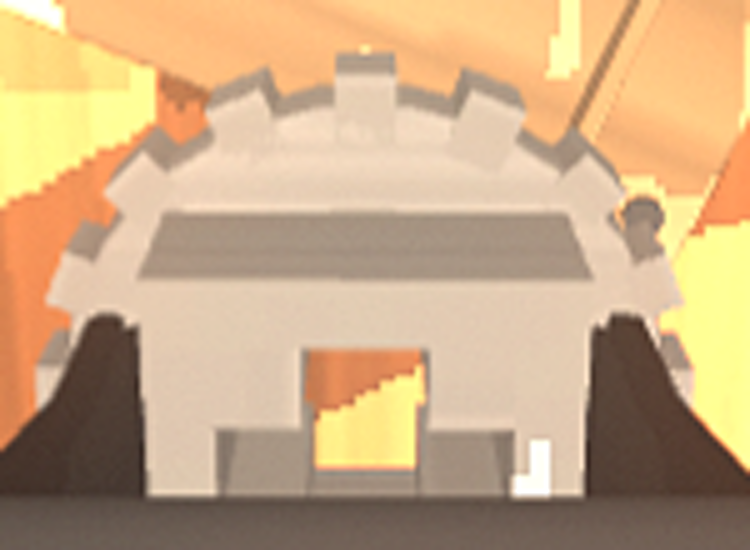

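The cog in the hand matches the model to within a pixel: hub edge row 280, slot row 349, arms 215 and 515. It sits centred on the TCP and square. I'll turn to the shaft angle and look again from closer.

carry_out(
  plan=[
    {"fingers": 1,"dx": 0,"dy": 0,"dz": 0.3,"rx": 0,"ry": 0,"rz": 0.95},
    {"fingers": 1,"dx": 0,"dy": 0,"dz": 0.3,"rx": 0,"ry": 0,"rz": 0.95},
    {"fingers": 1,"dx": 0,"dy": 0,"dz": 0.3,"rx": 0,"ry": 0,"rz": 0.96},
    {"fingers": 1,"dx": 0.05,"dy": -0.55,"dz": 0.3,"rx": 0,"ry": 0,"rz": 0},
    {"fingers": 1,"dx": 0,"dy": -0.54,"dz": 0.1,"rx": 0,"ry": 0,"rz": 0},
    {"fingers": 1,"dx": 0,"dy": 0,"dz": 0,"rx": 0,"ry": 0,"rz": 0},
    {"fingers": 1,"dx": 0,"dy": 0,"dz": 0,"rx": 0,"ry": 0,"rz": 0},
  ],
)

```text
time_s: 8.12
tool_pos: [0.473, 0.1897, 0.1349]
tool_rot: [179.9, -0.0, 61.4]
force: [-0.2, -0.7, -1.5]
grip_width: 0.046
```

Run:
```python
from h import *; import pickle
o,r=grab('wrist'); print(o['tool_pos'],o['tool_rot'],o['force'],o['qpos'],abs(o['joint_velocities']).max())
pickle.dump((o,r),open('w5.pkl','wb'))
cv2.imwrite('pics/w5.png',r['color'][:,:,::-1])
p=proj(r,[[.5054,.2508,.1]],o)[0];print(p)
x,y=(p-[30,27]).astype(int);print(x,y)
g=r['color'][y:y+55,x:x+60].astype(float).mean(2)
g=np.clip((g-40)/(170-40),0,1)*255
cv2.imwrite('pics/w5y.png',cv2.resize(g.astype('uint8'),None,fx=10,fy=10,interpolation=cv2.INTER_CUBIC))
```

```text
[0.47304354 0.18965368 0.13485168] [ 1.79909542e+02 -1.53637770e-02  6.14178106e+01] [-0.18123571 -0.68941464 -1.51263296] [ 18.43704304   8.68481302 -46.26342706 107.94584865   6.92544293
  66.11797724 -58.88674192] 0.6454128098632512
[276.07027287 136.25156391]
246 109
```

View pics/w5.png

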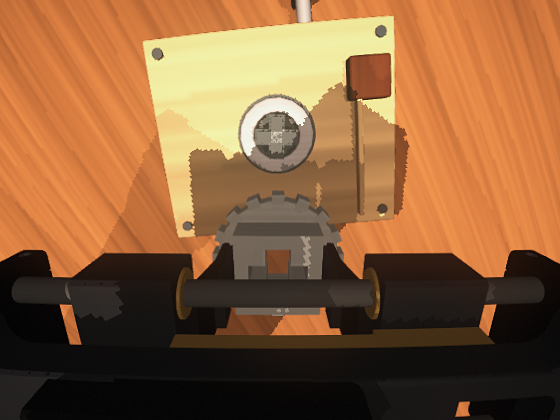

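View pics/w5y.png

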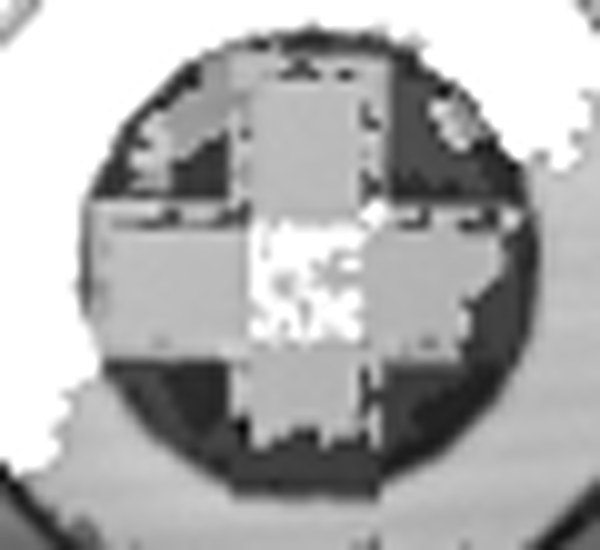

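At yaw 61.4° the shaft's plus is square to the image, centred at pixel (276.3,136.5) against a predicted (276.1,136.3). I'll move above the shaft.

carry_out(
  plan=[
    {"fingers": 1,"dx": 0.6,"dy": -0.01,"dz": 0,"rx": 0,"ry": 0,"rz": 0},
    {"fingers": 1,"dx": 0.8,"dy": -0.01,"dz": 0,"rx": 0,"ry": 0,"rz": 0},
    {"fingers": 1,"dx": 0.9,"dy": -0.01,"dz": 0,"rx": 0,"ry": 0,"rz": 0},
    {"fingers": 1,"dx": 0,"dy": 0,"dz": 0,"rx": 0,"ry": 0,"rz": 0},
    {"fingers": 1,"dx": 0,"dy": 0,"dz": 0,"rx": 0,"ry": 0,"rz": 0},
    {"fingers": 1,"dx": 0,"dy": 0,"dz": 0,"rx": 0,"ry": 0,"rz": 0},
  ],
)

```text
time_s: 8.93
tool_pos: [0.505, 0.2496, 0.1342]
tool_rot: [180.0, 0.0, 61.3]
force: [0.9, 0.2, -2.2]
grip_width: 0.0458
```

Run:
```python
from h import *; import pickle
o,r=grab('wrist'); print(o['tool_pos'],o['tool_rot'],o['force'])
P=T_tool(o); print('to go tool',(np.linalg.inv(P)@[.5054,.2508,.1,1]).round(4))
crop(cv2.convertScaleAbs(r['color'],alpha=1.8,beta=20),205,180,150,110,5,'pics/w6h.png')
```

```text
[0.50497239 0.24960763 0.13424564] [1.79973319e+02 4.95590618e-02 6.12966346e+01] [ 0.85759685  0.15158986 -2.23054612]
to go tool [ 1.30e-03 -2.00e-04  3.42e-02  1.00e+00]
```

View pics/w6h.png

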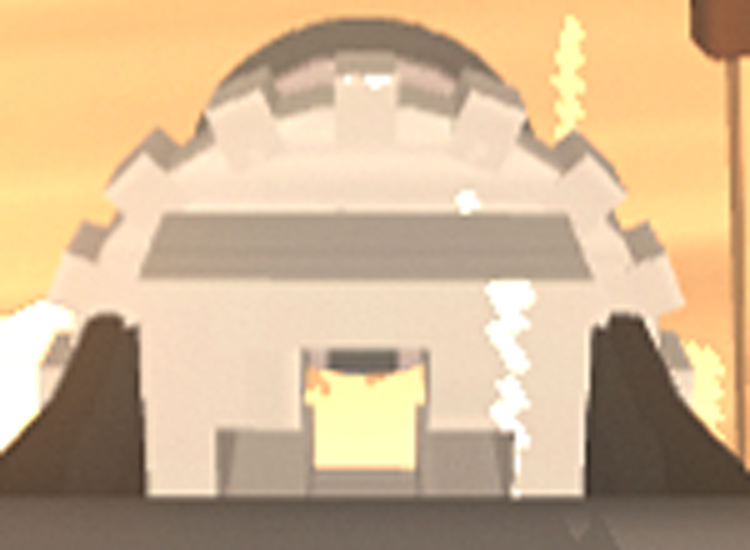

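carry_out(
  plan=[
    {"fingers": 1,"dx": 0.04,"dy": 0,"dz": 0.3,"rx": 0,"ry": 0,"rz": 0},
    {"fingers": 1,"dx": 0,"dy": 0,"dz": 0.25,"rx": 0,"ry": 0,"rz": 0},
    {"fingers": 1,"dx": 0,"dy": 0,"dz": 0.1,"rx": 0,"ry": 0,"rz": 0},
    {"fingers": 1,"dx": 0,"dy": 0,"dz": 0.1,"rx": 0,"ry": 0,"rz": 0},
    {"fingers": 1,"dx": 0,"dy": 0,"dz": 0.1,"rx": 0,"ry": 0,"rz": 0},
    {"fingers": 1,"dx": 0,"dy": 0,"dz": 0,"rx": 0,"ry": 0,"rz": 0},
  ],
)

```text
time_s: 9.72
tool_pos: [0.5053, 0.2517, 0.1086]
tool_rot: [-180.0, 0.0, 61.4]
force: [-0.2, -0.3, -1.6]
grip_width: 0.0453
```

The underside is about 6 mm below the shaft top with no contact force, so the splines have meshed. Continuing down.

carry_out(
  plan=[
    {"fingers": 1,"dx": 0,"dy": 0,"dz": 0.2,"rx": 0,"ry": 0,"rz": 0},
    {"fingers": 1,"dx": 0,"dy": 0,"dz": 0.2,"rx": 0,"ry": 0,"rz": 0},
    {"fingers": 1,"dx": 0,"dy": 0,"dz": 0.2,"rx": 0,"ry": 0,"rz": 0},
    {"fingers": 1,"dx": 0,"dy": 0,"dz": 0.1,"rx": 0,"ry": 0,"rz": 0},
    {"fingers": 1,"dx": 0,"dy": 0,"dz": 0,"rx": 0,"ry": 0,"rz": 0},
    {"fingers": 1,"dx": 0,"dy": 0,"dz": 0,"rx": 0,"ry": 0,"rz": 0},
  ],
)

```text
time_s: 10.48
tool_pos: [0.5056, 0.2519, 0.088]
tool_rot: [180.0, -0.0, 61.4]
force: [0.7, -0.1, -2.0]
grip_width: 0.0457
```

Run:
```python
from h import *
o,r=grab('wrist'); print(o['tool_pos'],o['tool_rot'],o['force'],o['wrist_torque'])
crop(cv2.convertScaleAbs(r['color'],alpha=1.8,beta=20),205,180,150,110,5,'pics/w7h.png')
```

```text
[0.50558528 0.25193633 0.08798565] [ 1.79989193e+02 -1.40641749e-02  6.13665689e+01] [ 0.69729167 -0.08038395 -1.97347558] [-0.00481576 -0.05159716  0.04974676]
```

View pics/w7h.png

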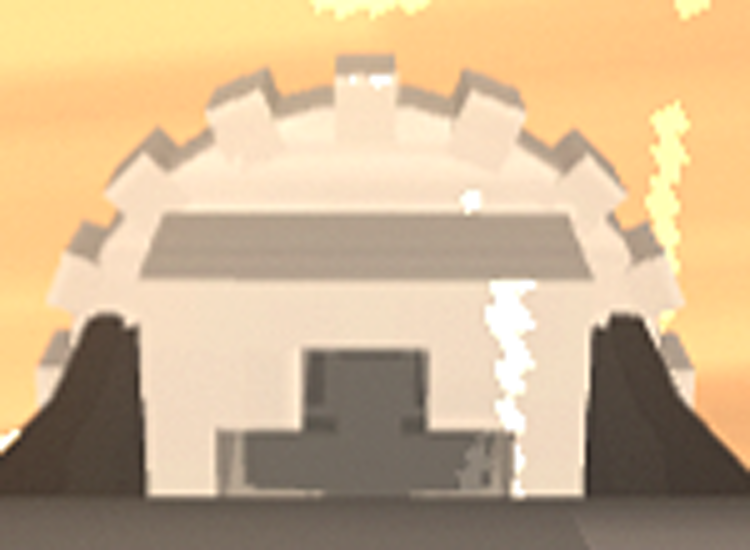

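The wrist zoom shows the shaft inside the plus hole, side gaps even at columns 215–240 and 490–515, no side force. Now I'll push the collar down.

carry_out(
  force=55,
  plan=[
    {"fingers": 1,"dx": -0.02,"dy": 0,"dz": 0.1,"rx": 0,"ry": 0,"rz": 0},
    {"fingers": 1,"dx": 0,"dy": 0,"dz": 0.1,"rx": 0,"ry": 0,"rz": 0},
    {"fingers": 1,"dx": 0,"dy": 0,"dz": 0.1,"rx": 0,"ry": 0,"rz": 0},
    {"fingers": 1,"dx": 0,"dy": 0,"dz": 0,"rx": 0,"ry": 0,"rz": 0},
    {"fingers": 1,"dx": 0,"dy": 0,"dz": 0,"rx": 0,"ry": 0,"rz": 0},
  ],
)

```text
time_s: 11.15
tool_pos: [0.5056, 0.2515, 0.0793]
tool_rot: [180.0, -0.0, 61.4]
force: [-0.4, 0.0, 4.6]
grip_width: 0.0452
```

carry_out(
  plan=[
    {"fingers": 1,"dx": 0,"dy": 0,"dz": 0.1,"rx": 0,"ry": 0,"rz": 0},
    {"fingers": 1,"dx": 0,"dy": 0,"dz": 0.03,"rx": 0,"ry": 0,"rz": 0},
    {"fingers": 1,"dx": 0,"dy": 0,"dz": 0,"rx": 0,"ry": 0,"rz": 0},
    {"fingers": 1,"dx": 0,"dy": 0,"dz": 0,"rx": 0,"ry": 0,"rz": 0},
  ],
)

```text
time_s: 11.65
tool_pos: [0.5056, 0.2515, 0.0755]
tool_rot: [180.0, -0.0, 61.4]
force: [-0.6, 0.6, 7.4]
grip_width: 0.0458
```

carry_out(
  plan=[
    {"fingers": 1,"dx": 0,"dy": 0,"dz": 0.03,"rx": 0,"ry": 0,"rz": 0},
    {"fingers": 1,"dx": 0,"dy": 0,"dz": 0.02,"rx": 0,"ry": 0,"rz": 0},
    {"fingers": 1,"dx": 0,"dy": 0,"dz": 0,"rx": 0,"ry": 0,"rz": 0},
    {"fingers": 1,"dx": 0,"dy": 0,"dz": 0,"rx": 0,"ry": 0,"rz": 0},
  ],
)

```text
time_s: 12.15
tool_pos: [0.5056, 0.2516, 0.0753]
tool_rot: [179.9, -0.0, 61.4]
force: [-3.4, -2.1, 14.8]
grip_width: 0.0454
```

The force jumped to about 15 N and the motion stopped at TCP z = 0.0753 m, which is the nominal home height. I'll check the grip and the shaft protrusion.

Run:
```python
from h import *
o,r=grab('wrist'); print(o['tool_pos'],o['tool_rot'],o['force'],o['wrist_torque'],o['grip_width'])
crop(cv2.convertScaleAbs(r['color'],alpha=1.8,beta=20),205,180,150,110,5,'pics/w8h.png')
o,r=grab('side'); crop(r['color'],90,220,160,140,5,'pics/s8.png')
o,r=grab('scene'); cv2.imwrite('pics/sc8.png',r['color'][:,:,::-1]); print(o['force'],o['tool_pos'])
```

```text
[0.5056197  0.25160302 0.07527865] [ 1.79928706e+02 -8.92015680e-03  6.13641807e+01] [-3.37387501 -2.08206478 14.76113023] [-0.50612798  0.84213579 -0.01201825] 0.04544641119132561
[-3.86447051 -2.24778995 14.11964436] [0.50561057 0.25161286 0.07527209]
```

View pics/w8h.png

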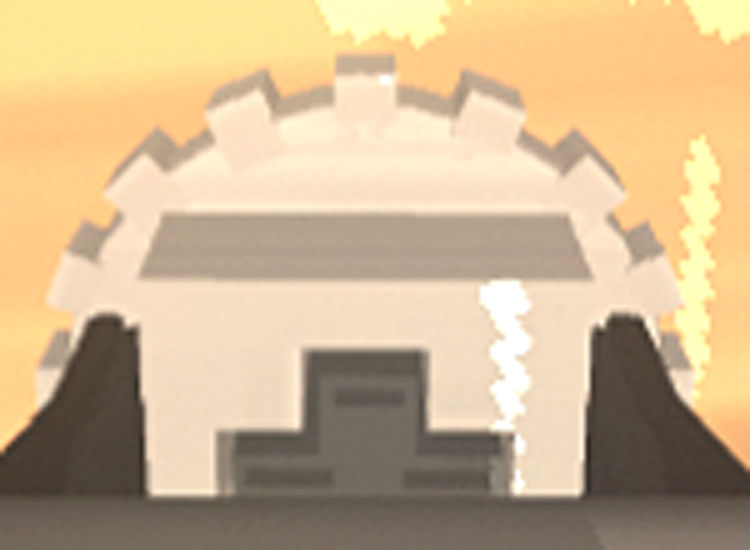

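View pics/s8.png

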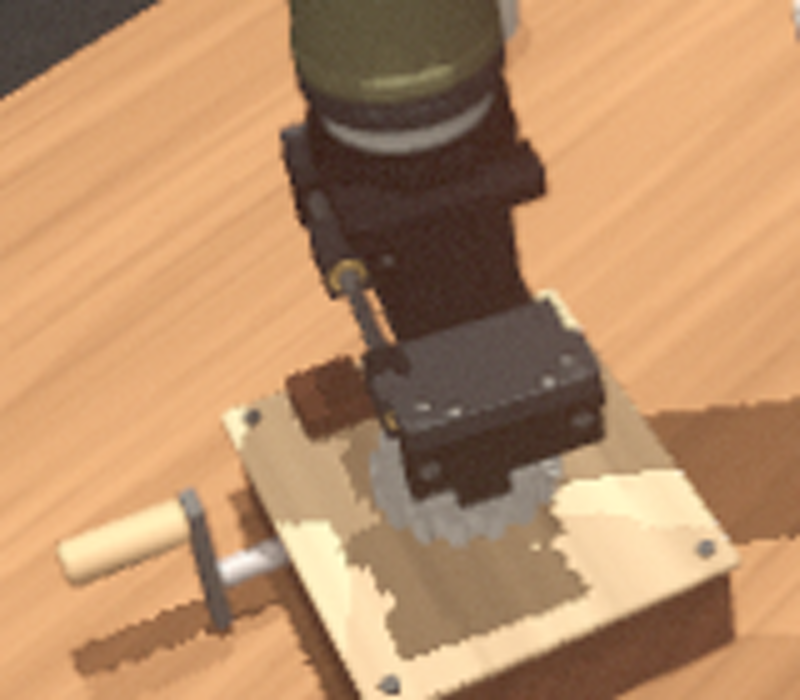

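View pics/sc8.png

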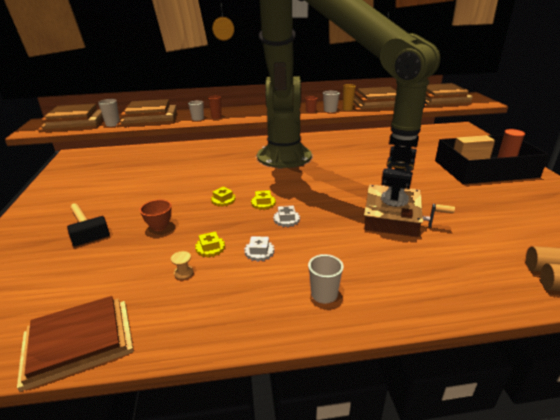

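The grip hasn't slipped: the hub edge is still at row 280, the shaft stands proud, and every other object is where it was. I'll push slightly more to confirm the hard stop.

carry_out(
  plan=[
    {"fingers": 1,"dx": 0,"dy": 0,"dz": 0.03,"rx": 0,"ry": 0,"rz": 0},
    {"fingers": 1,"dx": 0,"dy": 0,"dz": 0,"rx": 0,"ry": 0,"rz": 0},
    {"fingers": 1,"dx": 0,"dy": 0,"dz": 0,"rx": 0,"ry": 0,"rz": 0},
    {"fingers": 1,"dx": 0,"dy": 0,"dz": 0,"rx": 0,"ry": 0,"rz": 0},
    {"fingers": 1,"dx": 0,"dy": 0,"dz": 0,"rx": 0,"ry": 0,"rz": 0},
  ],
)

```text
time_s: 12.92
tool_pos: [0.5056, 0.2516, 0.0752]
tool_rot: [179.9, 0.0, 61.4]
force: [-5.7, -2.7, 20.6]
grip_width: 0.0457
```

Pushing 0.9 mm further raised the force to 20.6 N with the height unchanged, so the collar is on its hard stop.

Run:
```python
from cell import ticket,sensors
o=sensors.get_obs(); print(o['tool_pos'],o['force'],o['grip_width'])
print(ticket.sign_off())
```

```text
[0.50564052 0.25162761 0.07522536] [-5.69410513 -2.70766771 20.6433898 ] 0.045686358158000255
the job is handed in; nothing more can be done
None
```

The middle cog is on the shaft, pushed fully home and still gripped and pressed down. I handed the job in at 12.9 s.

- **Right cog:** I picked the white one whose slots measured about 31 × 13 mm. I turned it to the measured shaft angle, about 61°, and the splines meshed without any contact force.
- **Collar home:** The tool stopped at z = 75.2 mm, which puts the cog's underside at about 61 mm, its home height. A further 0.9 mm of commanded push raised the force from about 14 to 20.6 N with almost no movement (0.1 mm). That is the hard stop, well above the 9 N needed to hold it.
- **Grip:** The finger opening is 45.7 mm on the 46 mm hub, at 55 N. The hub had not moved in the wrist picture taken at the stop; I took no picture after the last small push.
- **Other objects:** In the last scene picture the other two cogs, the yellow look-alikes, the cup, the spool and the pot were all where they started.

Two things were slightly off. There is a small sideways force of about 6 N at the stop. My first two move calls were refused because each row needs every field; nothing moved.

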